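# Sort the fresh rolls into the display trays

## Robot

A 7-joint arm with a two-finger parallel gripper is mounted at the origin on the work surface. World frame = base frame: x ahead of the robot, y to its left, z up, the work surface at z = 0. Lengths are in mm, angles in rad, forces in N, time in s.
With the tool pointing down it reaches from about 400 to 925 mm from the base axis. Payload 5.6 kg.
Tool frame: the origin (TCP) lies midway between the tips of the shut fingers; the grasp point (between the pads) lies 19 mm behind it (env.pinch_z is the distance from the TCP to the grasp point, in mm); z points along the fingers, y is the line along which they close (so a half turn about z gives the same grasp; the last joint's range is limited). The gripper opens to 85 mm and grips with 20 to 120 N. Pads are 22 mm wide; open, the fingers measure 114 mm over their backs; the gripper's body (76 mm by 85 mm) begins 54 mm behind the grasp point. The pads swing forward as they close: fully open they stand 13 mm farther back than shut.
Start: joints at [1.295, 0.468, -0.012, 1.603, 0.006, 1.071, -0.056], TCP at [149.914, -632.482, 231.29] pointing down, gripper open.
Joint ranges: [-2.53, 2.53], [-0.31, 2.02], [-1.57, 1.55], [0.28, 2.44], [-1.29, 4.43], [0.15, 1.84], [-2.92, 2.92]. Speed limits (rad/s): [2.57, 2.57, 3.14, 3.14, 3.14, 3.14, 3.14].

## Interface

Orientations are given as a unit quaternion [x, y, z, w].
In Python, from plant import env, viewer gives the robot as it stands. The module is installed in compiled form; this text tells all that it offers.
- The arm moves only by the shell command python3 -m pendant 'ROWS' [OPENING]. ROWS is a JSON list of rows, 1 to 10 of them, each of 6 numbers: dx, dy, dz in mm, then a rotation vector rx, ry, rz in rad; each row is the pose to reach, as a shift and turn from the pose commanded when the command began, along the tool's axes at that moment; what a row does not reach only later rows make up. A row lasts 1/12 s, in which the tool goes at most 41.7 mm and 0.125 rad, less where a joint would pass 70% of its speed; a pose out of reach is approached as far as the arm can. OPENING is the finger opening in mm, set as the command begins (- or left out keeps the last). The fingers move at their own pace and stop on an object; the grip force is fixed at half the most. Time passes only in rows, so rows that do not move let the fingers close. It prints the time, the measured TCP pose, the force, the opening and the grip force at its end.
- env.read_state(): the state, without advancing time (a new reading comes with each control period).
- viewer.read_camera(name): name is "side" or "top" or "wrist"; returns the picture (384x512x3 uint8, red, green, blue); there is no depth.
- viewer.camera_info(name): a dict with "fx", "fy", "cx", "cy" (pixels), "dist" ([k1, k2, p1, p2, k3] as OpenCV has them; the pictures are not rectified), "R" (3x3) and "t" (3): a world point X has camera coordinates R X + t. Camera axes: x right, y down, z forward; pixel columns grow to the right and rows downward; lengths in mm; the calibration is good to about 2 mm. A picture is of the moment at which its call begins: read the wrist's pose just before it. camera_info takes no time and is no camera call; for the wrist camera it gives the pose at the moment of the call.
- env.finish_job(): hands the job in; it is judged then, once.
The state is a dict: "time": time; "qpos": joint angles; "qvel": joint speeds; "tau": joint torques, N m; "ee_pos": TCP position; "orientation": TCP orientation; "ft_force": force on the tool from outside, world axes, zero at the start; "moment": the same for the moment, N m; "gripper_width": finger opening in mm; "gripper_force": force on a finger pad.
Only numpy, scipy, OpenCV 4.12 (cv2) and the standard library are available. Lean on these libraries where they do the work, as an engineer would, in place of code of your own. Each camera call takes 0.05 s, during which the arm holds its last target. There are 200 camera calls.

## Task

Sort the five loose rolls lying on the bakery counter into the three wooden trays: each goes into the tray that already holds a roll of its own kind. Lay every roll right way up and flat on the tray's floor, wholly inside the rim and not on top of another roll, the finger rolls parallel to the one already there. Leave the jam jar and the little white cup where they stand.

Things in the scene. Friction and masses are not known exactly. Their poses are not given: they have to be found in the camera images.
- round_roll_a: crusty round bread roll, 58 mm across (widest 20 mm up), 44 mm high, domed top with a cross cut, flat underside; rigid, 35 to 70 g. Origin: centre of its underside; z up. It lies loose on the steel counter
- round_roll_b: crusty round bread roll, 58 mm across (widest 20 mm up), 44 mm high, domed top with a cross cut, flat underside; rigid, 35 to 70 g. Origin: centre of its underside; z up. It lies loose on the steel counter; the same kind as round_roll_a
- finger_roll_a: long finger roll, 120 mm (its x) by 40 mm (its y) by 36 mm high, rounded edges, three slanting cuts on top, flat underside; rigid, 40 to 85 g. Origin: centre of its underside; z up. It lies loose on the steel counter
- finger_roll_b: long finger roll, 120 mm (its x) by 40 mm (its y) by 36 mm high, rounded edges, three slanting cuts on top, flat underside; rigid, 40 to 85 g. Origin: centre of its underside; z up. It lies loose on the steel counter; the same kind as finger_roll_a
- flat_roll: flat rectangular roll, 84 mm (its x) by 56 mm (its y) by 32 mm high, flat floury top, flat underside; rigid, 50 to 100 g. Origin: centre of its underside; z up. It lies loose on the steel counter
- tray_round: low wooden tray, fixed, 220 (x) by 170 mm (y); floor 4 mm thick; rim 4 mm thick, its top 10 mm above the counter. Origin: centre of its underside; x points away from the robot within 5 degrees. One round roll (58 mm across, 44 high) is fixed in it, centred 72 mm along +x; the rest is free. The trays are alike: only that roll shows the kind
- tray_finger: low wooden tray, fixed, 220 (x) by 170 mm (y); floor 4 mm thick; rim 4 mm thick, its top 10 mm above the counter. Origin: centre of its underside; x points away from the robot within 5 degrees. One finger roll (120 by 40, 36 high, long way along y) is fixed in it, centred 72 mm along +x; the rest is free. The trays are alike: only that roll shows the kind
- tray_flat: low wooden tray, fixed, 220 (x) by 170 mm (y); floor 4 mm thick; rim 4 mm thick, its top 10 mm above the counter. Origin: centre of its underside; x points away from the robot within 5 degrees. One flat roll (84 by 56, 32 high, long way along y) is fixed in it, centred 72 mm along +x; the rest is free. The trays are alike: only that roll shows the kind
- jam_jar: small glass jam jar with a steel cap, 52 mm across, 62 mm high, standing loose among the rolls; leave it alone. Origin: centre of its underside
- ramekin: small white open ceramic cup, 72 mm across, 40 mm high, standing loose among the rolls; leave it alone. Origin: centre of its underside
Not all that is in view belongs to the job. What is shaped like the finger_roll_b but green is not meant.

How it is judged:
By the outcome, as a careful person would: the job done as asked, in the order asked, and still so for the second after the job is handed in, with the robot touching nothing.
It also fails if it takes over 120 s, if anything falls off the work surface, if the arm or the gripper's body presses on something with over 40 N, if the wrist force passes 120 N, or if a joint passes its speed limit or range.

## Working session

There is one attempt and no reset: what is moved stays moved. The work goes in short steps, Python scripts to look and compute and a shell command to move; the robot and the scene stay as the last step left them, time stands still between calls to the robot, and variables do not carry over. Pictures are saved under pics/ and viewed, at most 14 in all, crops included, and the job is handed in when it is done.

```bash
mkdir -p pics; cat > h.py <<'E'
import numpy as np,cv2
from plant import env,viewer
def snap(n,f):
    im=viewer.read_camera(n); cv2.imwrite('pics/'+f,cv2.cvtColor(im,cv2.COLOR_RGB2BGR)); return im
def ray(n,uv,z,ci=None):
    c=ci or viewer.camera_info(n); K=np.array([[c['fx'],0,c['cx']],[0,c['fy'],c['cy']],[0,0,1]])
    p=cv2.undistortPoints(np.array(uv,float).reshape(-1,1,2),K,np.array(c['dist'],float)).reshape(-1,2)
    R=np.array(c['R']);t=np.array(c['t']);o=-R.T@t
    d=np.c_[p,np.ones(len(p))]@R
    return o+d*((z-o[2])/d[:,2])[:,None]
E
python3 - <<'E'
from h import *
s=env.read_state();print(s['time'],s['ee_pos'],s['orientation'])
for n in('top','side'):
    im=snap(n,n+'0.png');c=viewer.camera_info(n);print(n,-np.array(c['R']).T@c['t'],c['fx'])
a=cv2.imread('pics/top0.png');cv2.imwrite('pics/top0b.png',cv2.resize(a,(800,600),interpolation=cv2.INTER_CUBIC))
E
```

```text
0.0 [ 149.73104755 -631.94401577  230.30806129] [ 9.93239471e-01  1.16079917e-01 -1.68062304e-04 -8.81678733e-04]
top [ 306.56816376   45.25304533 1228.05818271] 417.6504294960452
side [ 84.59010412 883.00077018 837.10752958] 358.0437441966651
```

View pics/top0b.png

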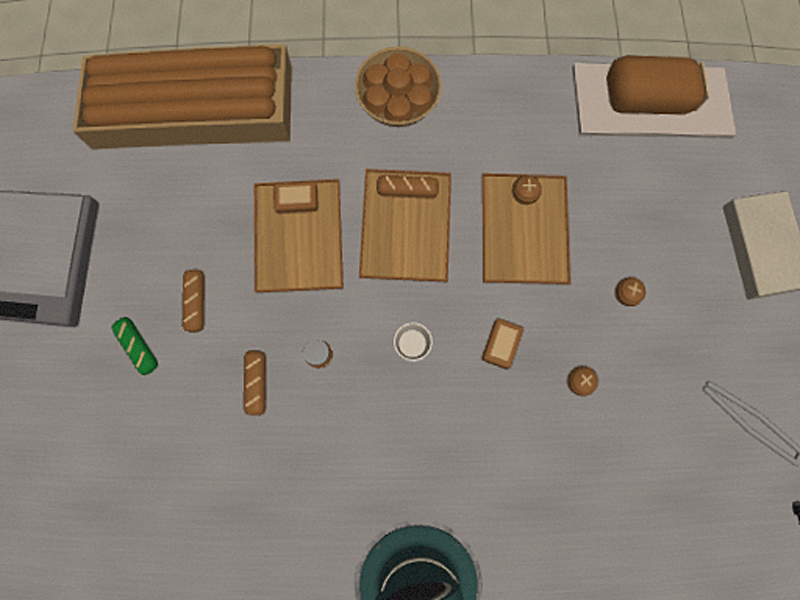

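View pics/side0.png

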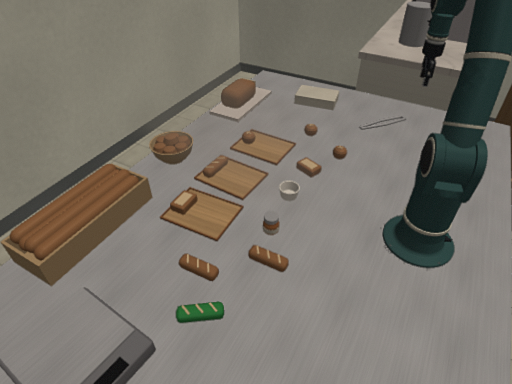

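The pictures, in the 800x600 top view, show:
- **Loose rolls:** round (630,291) and (583,380), flat (503,343), finger (193,300) and (255,382).
- **Trays:** flat (298,236), finger (405,225), round (526,229).
- **To leave alone:** jar (318,352), ramekin (413,342).
- **Could be mistaken for targets:** green finger (134,346), basket of rolls (398,88), baguettes (180,85), loaf (656,84). None of these are meant.

Next I measure.

```bash
python3 - <<'E'
from h import *
im=cv2.imread('pics/top0.png');hsv=cv2.cvtColor(im,cv2.COLOR_BGR2HSV)
m=((hsv[...,0]<25)&(hsv[...,1]>75)&(hsv[...,2]>40)).astype(np.uint8)*255
cs,_=cv2.findContours(m,cv2.RETR_EXTERNAL,cv2.CHAIN_APPROX_NONE)
for c in cs:
    if cv2.contourArea(c)<60: continue
    p=c.reshape(-1,2); u=p.mean(0)*1.5625
    if u[1]<150: continue
    tray=cv2.contourArea(c)>2000
    w=ray('top',p,10 if tray else 18)[:,:2].astype(np.float32)
    (x,y),s,a=cv2.minAreaRect(w)
    print(u.round(),'c',round(x),round(y),'size',np.round(s),'ang',round(a,1), np.round(cv2.boxPoints(((x,y),s,a))).tolist() if tray else '')
print('jar cap',ray('top',np.array([[318,352]])/1.5625,62),'ram',ray('top',np.array([[413,342]])/1.5625,40))
cv2.imwrite('pics/crop.png',cv2.resize(im[155:280,60:440],(798,262),interpolation=cv2.INTER_CUBIC))
E
```

```text
[582. 380.] c 364 -314 size [54. 55.] ang 42.0 
[254. 383.] c 373 298 size [119.  38.] ang 0.8 
[502. 343.] c 438 -165 size [57. 86.] ang 68.2 
[630. 291.] c 532 -419 size [58. 52.] ang 88.9 
[193. 300.] c 528 419 size [120.  40.] ang 2.3 
[297. 236.] c 658 221 size [222. 171.] ang 2.1 [[544.0, 303.0], [550.0, 132.0], [772.0, 140.0], [766.0, 311.0]]
[525. 229.] c 665 -224 size [171. 222.] ang 88.1 [[551.0, -306.0], [773.0, -313.0], [779.0, -142.0], [557.0, -135.0]]
[405. 225.] c 675 11 size [171. 221.] ang 86.2 [[559.0, -67.0], [780.0, -82.0], [791.0, 89.0], [570.0, 103.0]]
jar cap [[422.56523286 173.56137121  62.        ]] ram [[440.45347304   2.04018545  40.        ]]
```

View pics/crop.png

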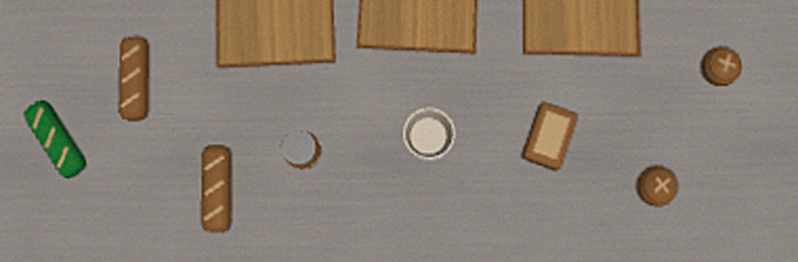

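```bash
cat > go.py <<'E'
import sys,numpy as np
from scipy.spatial.transform import Rotation as R
from plant import env
# usage: go.py x y z yaw  [x y z yaw ...]: chained deltas in tool axes
s=env.read_state();p=np.array(s['ee_pos']);q=R.from_quat(s['orientation'])
v=list(map(float,sys.argv[1:]))
for i in range(0,len(v),4):
    t=np.array(v[i:i+3]);g=R.from_euler('z',v[i+3],degrees=True)*R.from_euler('x',180,degrees=True)
    d=q.inv().apply(t-p);r=(q.inv()*g).as_rotvec()
    print(d.round(),r.round(3),'rows',round(max(np.linalg.norm(d)/41.7,np.linalg.norm(r)/.125),1))
    p,q=t,g
E
python3 go.py 532 -419 120 88 532 -419 3 88 532 -419 120 88 628 -268 120 88
```

```text
[ 421. -119.  111.] [-2.000e-03 -1.000e-03 -1.303e+00] rows 10.8
[  0.  -0. 117.] [0. 0. 0.] rows 2.8
[  -0.    0. -117.] [0. 0. 0.] rows 2.8
[154.  91.   0.] [0. 0. 0.] rows 4.3
```

```bash
python3 -m pendant '[[210,-60,55,0,0,-0.65],[210,-60,55,0,0,-0.65],[210,-60,55,0,0,-0.65],[210,-60,55,0,0,-0.65],[210,-60,55,0,0,-0.65],[210,-60,55,0,0,-0.65],[210,-60,55,0,0,-0.65]]' 85; python3 go.py 532 -419 120 88
```

```text
time: 0.68
ee_pos: [345.6, -520.9, 174.6]
orientation: [0.902, 0.431, 0.002, -0.002]
ft_force: [1.2, -0.0, 1.0]
gripper_width: 85.0
gripper_force: 0.0
[196.  81.  55.] [-0.    -0.005 -0.644] rows 5.3
```

```bash
python3 -m pendant '[[196,81,55,0,0,-0.644],[196,81,55,0,0,-0.644],[196,81,55,0,0,-0.644],[196,81,55,0,0,-0.644],[196,81,55,0,0,-0.644],[196,81,55,0,0,-0.644],[196,81,55,0,0,-0.644],[196,81,55,0,0,-0.644]]'; python3 go.py 532 -419 3 88
python3 - <<'E'
from h import *
snap('wrist','w1.png')
E
```

```text
time: 1.35
ee_pos: [526.5, -426.4, 120.6]
orientation: [0.723, 0.691, -0.001, -0.001]
ft_force: [-0.8, -0.5, 0.8]
gripper_width: 85.1
gripper_force: 0.0
[  8.   5. 118.] [-0.002  0.    -0.011] rows 2.8
```

View pics/w1.png

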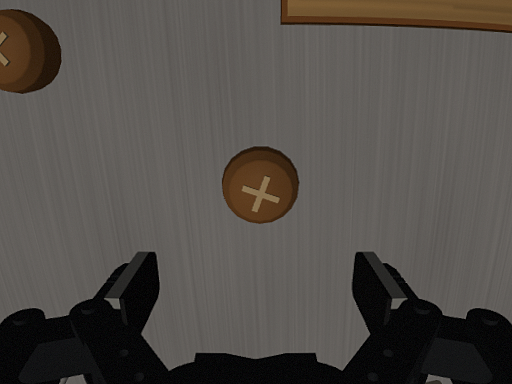

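The wrist view shows round_roll_b at pixel (260,185), 76 px wide, with a second roll at top left and the tray corner at top right. I'll cast that pixel onto z=20 to check the position.

```bash
python3 - <<'E'
from h import *
print(ray('wrist',[[260,185],[222,185],[299,185]],20).round(1))
E
python3 go.py 532 -419 3 88
```

```text
[[ 529.1 -421.8   20. ]
 [ 500.7 -420.4   20. ]
 [ 558.3 -423.1   20. ]]
[  9.   6. 118.] [-0.002  0.001 -0.013] rows 2.8
```

```bash
python3 -m pendant '[[6,5,0,0,0,-0.01],[6,5,40,0,0,-0.01],[6,5,80,0,0,-0.01],[6,5,117,0,0,-0.01],[6,5,117,0,0,-0.01],[6,5,117,0,0,-0.01]]' && python3 -m pendant '[[0,0,0,0,0,0],[0,0,0,0,0,0],[0,0,0,0,0,0],[0,0,0,0,0,0],[0,0,0,0,0,0],[0,0,0,0,0,0],[0,0,0,0,0,0]]' 40 && python3 -m pendant '[[0,0,-40,0,0,0],[0,0,-80,0,0,0],[0,0,-115,0,0,0],[0,0,-115,0,0,0]]'; python3 go.py 628 -268 120 88
```

```text
time: 1.9
ee_pos: [530.6, -420.1, 3.0]
orientation: [0.72, 0.694, -0.001, -0.002]
ft_force: [0.1, -0.9, 0.2]
gripper_width: 85.2
gripper_force: 0.0
time: 2.48
ee_pos: [534.5, -421.7, 8.7]
orientation: [0.719, 0.695, 0.0, 0.003]
ft_force: [-1.5, 0.7, 8.3]
gripper_width: 54.8
gripper_force: 62.4
time: 2.82
ee_pos: [537.8, -423.1, 130.5]
orientation: [0.719, 0.695, 0.001, 0.009]
ft_force: [1.4, -1.1, -0.0]
gripper_width: 54.8
gripper_force: 64.1
[158.  85.  10.] [0.014 0.01  0.001] rows 4.3
```

```bash
python3 -m pendant '[[0,0,0,0,0,0],[0,0,0,0,0,0]]';python3 go.py 628 -268 120 88
python3 - <<'E'
from h import *
snap('wrist','w2.png')
E
```

```text
time: 2.98
ee_pos: [532.7, -420.3, 120.7]
orientation: [0.719, 0.695, -0.0, 0.001]
ft_force: [-0.2, 0.2, -1.3]
gripper_width: 54.8
gripper_force: 64.1
[155.  90.   1.] [0.001 0.002 0.001] rows 4.3
```

View pics/w2.png

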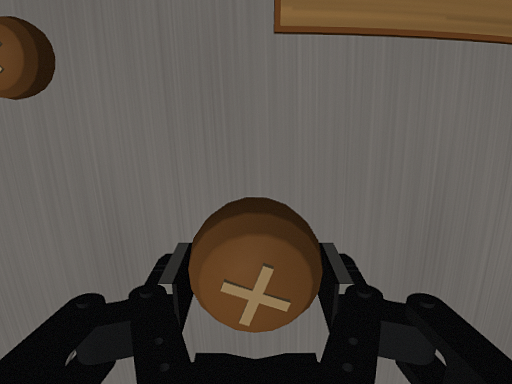

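The wrist view shows the roll held upright between the pads, spanning pixels 189–322. I'll estimate its height from that width.

```bash
python3 - <<'E'
from h import *
c=viewer.camera_info('wrist');R=np.array(c['R']);o=-R.T@c['t'];print(o.round(),c['fx'],R.round(2).tolist())
for z in(120,125,130,135,140,145): 
    a=ray('wrist',[[189,265],[322,265],[256,265]],z);print(z,np.linalg.norm(a[0]-a[1]).round(1),a[2].round(1))
print(env.read_state()['ee_pos'])
E
```

```text
[ 534. -346.  262.] 338.2494567599339 [[1.0, -0.03, -0.0], [-0.03, -0.96, 0.29], [-0.01, -0.29, -0.96]]
120 62.8 [ 532.1 -424.6  120. ]
125 60.6 [ 532.2 -421.9  125. ]
130 58.4 [ 532.3 -419.1  130. ]
135 56.2 [ 532.4 -416.3  135. ]
140 54.0 [ 532.4 -413.6  140. ]
145 51.8 [ 532.5 -410.8  145. ]
[ 532.05656112 -419.84737877  119.26927504]
```

```bash
python3 -m pendant '[[40,23,0,0,0,0],[80,46,0,0,0,0],[118,68,0,0,0,0],[155,90,0,0,0,0],[155,90,0,0,0,0],[155,90,0,0,0,0],[155,90,0,0,0,0],[155,90,0,0,0,0]]'; python3 go.py 628 -268 15 88
```

```text
time: 3.7
ee_pos: [626.5, -269.6, 117.9]
orientation: [0.72, 0.694, -0.001, -0.001]
ft_force: [0.1, 0.3, 0.5]
gripper_width: 54.9
gripper_force: 64.1
[  2.   2. 103.] [-0.003  0.001 -0.001] rows 2.5
```

```bash
python3 -m pendant '[[2,2,35,0,0,0],[2,2,70,0,0,0],[2,2,95,0,0,0],[2,2,103,0,0,0],[2,2,104,0,0,0],[2,2,105,0,0,0],[2,2,105,0,0,0],[2,2,105,0,0,0]]'; python3 - <<'E'
from h import *
snap('wrist','w3.png')
E
```

```text
time: 4.37
ee_pos: [630.1, -267.3, 14.9]
orientation: [0.719, 0.694, 0.0, 0.001]
ft_force: [-0.5, 0.4, -0.6]
gripper_width: 55.0
gripper_force: 64.2
```

```bash
python3 -m pendant '[[0,0,1,0,0,0],[0,0,2,0,0,0],[0,0,2,0,0,0],[0,0,2,0,0,0]]'; python3 -m pendant '[[0,0,0,0,0,0],[0,0,0,0,0,0],[0,0,0,0,0,0]]' 70;python3 -m pendant '[[0,0,-35,0,0,0],[0,0,-70,0,0,0],[0,0,-105,0,0,0],[0,0,-105,0,0,0],[0,0,-105,0,0,0]]' 85; python3 go.py 364 -314 116 88
```

```text
time: 4.75
ee_pos: [630.2, -266.4, 12.7]
orientation: [0.719, 0.695, -0.0, 0.0]
ft_force: [-1.1, -0.3, 3.0]
gripper_width: 54.5
gripper_force: 64.4
time: 5.0
ee_pos: [630.0, -265.9, 12.1]
orientation: [0.719, 0.695, 0.0, -0.0]
ft_force: [-0.2, -0.6, -0.7]
gripper_width: 70.0
gripper_force: 0.0
time: 5.42
ee_pos: [631.7, -266.6, 120.2]
orientation: [0.719, 0.695, 0.001, 0.002]
ft_force: [-0.5, 0.4, -1.4]
gripper_width: 85.1
gripper_force: 0.0
[ -56. -266.    3.] [0.005 0.002 0.001] rows 6.5
```

```bash
python3 -m pendant '[[-8,-40,3,0,0,0],[-17,-80,3,0,0,0],[-26,-120,3,0,0,0],[-34,-160,3,0,0,0],[-43,-200,3,0,0,0],[-50,-235,3,0,0,0],[-57,-266,3,0,0,0],[-57,-266,3,0,0,0],[-57,-266,3,0,0,0],[-57,-266,3,0,0,0]]'; python3 go.py 363 -315 -4 88
python3 - <<'E'
from h import *
im=snap('wrist','w4.png');hsv=cv2.cvtColor(im,cv2.COLOR_RGB2HSV)
m=((hsv[...,0]<25)&(hsv[...,1]>75)&(hsv[...,2]>40)).astype(np.uint8)*255
cs,_=cv2.findContours(m,cv2.RETR_EXTERNAL,cv2.CHAIN_APPROX_NONE)
for c in cs:
    if cv2.contourArea(c)>800: 
        w=ray('wrist',c.reshape(-1,2),20)[:,:2].astype(np.float32);print(c.reshape(-1,2).mean(0).round(),cv2.minAreaRect(w))
E
```

```text
time: 6.25
ee_pos: [362.7, -313.9, 113.9]
orientation: [0.719, 0.695, 0.0, -0.0]
ft_force: [1.0, -0.1, -0.4]
gripper_width: 85.0
gripper_force: 0.0
[ -1.   0. 118.] [ 0.    -0.001  0.001] rows 2.8
[255. 195.] ((362.736572265625, -316.4118957519531), (57.76994705200195, 57.37822341918945), 75.87506103515625)
[505.  96.] ((539.3243408203125, -243.46176147460938), (20.919143676757812, 124.18877410888672), 8.059613227844238)
[361.  12.] ((435.3925476074219, -195.32069396972656), (82.40069580078125, 24.011486053466797), 0.07367855310440063)
```

```bash
python3 -m pendant '[[-2,0,35,0,0,0],[-2,0,75,0,0,0],[-2,0,105,0,0,0],[-2,0,116,0,0,0],[-2,0,117,0,0,0],[-2,0,117,0,0,0]]' && python3 -m pendant '[[0,0,0,0,0,0],[0,0,0,0,0,0],[0,0,0,0,0,0],[0,0,0,0,0,0],[0,0,0,0,0,0],[0,0,0,0,0,0]]' 40 && python3 -m pendant '[[0,0,-30,0,0,0],[0,0,-70,0,0,0],[0,0,-105,0,0,0],[0,0,-120,0,0,0],[0,0,-120,0,0,0],[0,0,-120,0,0,0],[0,0,-120,0,0,0]]'; python3 go.py 631 -178 120 88
```

```text
time: 6.8
ee_pos: [363.2, -315.5, -2.8]
orientation: [0.718, 0.696, 0.0, -0.0]
ft_force: [1.1, 0.4, 0.2]
gripper_width: 85.4
gripper_force: 0.0
time: 7.3
ee_pos: [363.4, -316.9, -0.4]
orientation: [0.719, 0.695, 0.0, 0.002]
ft_force: [-0.8, 1.5, 9.7]
gripper_width: 55.2
gripper_force: 61.1
time: 7.88
ee_pos: [361.6, -316.0, 117.2]
orientation: [0.719, 0.695, -0.0, -0.0]
ft_force: [-0.6, 0.0, -0.1]
gripper_width: 54.7
gripper_force: 63.6
[147. 265.  -3.] [-0.  0.  0.] rows 7.3
```

```bash
python3 -m pendant '[[20,36,-3,0,0,0],[40,73,-3,0,0,0],[61,110,-3,0,0,0],[81,147,-3,0,0,0],[102,184,-3,0,0,0],[122,220,-3,0,0,0],[147,265,-3,0,0,0],[147,265,-3,0,0,0],[147,265,-3,0,0,0],[147,265,-3,0,0,0]]'; python3 go.py 631 -178 15 88
python3 - <<'E'
from h import *
print(env.read_state()['ee_pos'])
im=snap('wrist','w5.png');hsv=cv2.cvtColor(im,cv2.COLOR_RGB2HSV)
r=hsv[265];print([x for x in np.where((r[:,0]<25)&(r[:,1]>75)&(r[:,2]>40))[0] if 150<x<360][::8])
for z in(120,125,130,135,140,145): 
    a=ray('wrist',[[189,265],[322,265],[256,265]],z);print(z,np.linalg.norm(a[0]-a[1]).round(1),a[2].round(1))
E
```

```text
time: 8.72
ee_pos: [630.8, -177.4, 118.1]
orientation: [0.719, 0.696, -0.001, -0.002]
ft_force: [0.6, -0.6, -0.8]
gripper_width: 55.1
gripper_force: 63.7
[ -1.   1. 103.] [-0.004 -0.001  0.002] rows 2.5
[ 630.82992665 -177.44385169  118.0600927 ]
[np.int64(186), np.int64(194), np.int64(202), np.int64(210), np.int64(218), np.int64(226), np.int64(234), np.int64(242), np.int64(250), np.int64(258), np.int64(266), np.int64(274), np.int64(282), np.int64(290), np.int64(298), np.int64(306), np.int64(314), np.int64(322)]
120 62.5 [ 630.1 -183.2  120. ]
125 60.2 [ 630.2 -180.4  125. ]
130 58.0 [ 630.3 -177.6  130. ]
135 55.8 [ 630.4 -174.9  135. ]
140 53.6 [ 630.5 -172.1  140. ]
145 51.4 [ 630.6 -169.4  145. ]
```

View pics/w5.png

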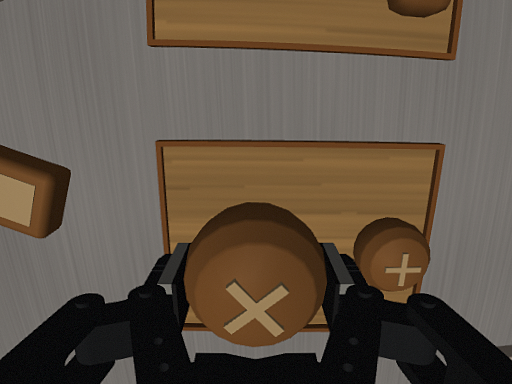

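The view shows the second round roll held upright over the tray, at pixels 186–326, so its underside is about 2 mm below the TCP. In front of it are the fixed roll (392,255) and the flat roll (25,190).

```bash
python3 -m pendant '[[-1,0,35,0,0,0],[-1,0,70,0,0,0],[-1,0,98,0,0,0],[-1,0,107,0,0,0],[-1,0,108,0,0,0],[-1,0,108,0,0,0],[-1,0,108,0,0,0],[-1,0,108,0,0,0]]'; python3 -m pendant '[[0,0,1,0,0,0],[0,0,2,0,0,0],[0,0,2,0,0,0],[0,0,2,0,0,0]]'
```

```text
time: 9.43
ee_pos: [633.3, -179.8, 14.5]
orientation: [0.719, 0.695, 0.001, 0.002]
ft_force: [-1.3, 0.3, -1.2]
gripper_width: 55.2
gripper_force: 63.7
time: 9.77
ee_pos: [632.1, -179.2, 10.6]
orientation: [0.719, 0.695, 0.0, 0.0]
ft_force: [-0.5, 0.2, -1.5]
gripper_width: 55.1
gripper_force: 63.7
```

```bash
python3 -m pendant '[[0,0,1,0,0,0],[0,0,2,0,0,0],[0,0,2,0,0,0],[0,0,2,0,0,0]]';python3 -m pendant '[[0,0,0.5,0,0,0],[0,0,1,0,0,0],[0,0,1,0,0,0],[0,0,1,0,0,0]]'
```

```text
time: 10.1
ee_pos: [631.8, -179.1, 8.1]
orientation: [0.719, 0.695, -0.0, -0.0]
ft_force: [0.1, 0.2, -0.1]
gripper_width: 55.0
gripper_force: 63.7
time: 10.43
ee_pos: [631.9, -179.2, 7.2]
orientation: [0.719, 0.695, -0.0, -0.0]
ft_force: [-0.2, -0.7, -0.8]
gripper_width: 55.0
gripper_force: 63.7
```

```bash
python3 -m pendant '[[0,0,0.5,0,0,0],[0,0,1,0,0,0],[0,0,1,0,0,0],[0,0,1,0,0,0]]';python3 -m pendant '[[0,0,0.5,0,0,0],[0,0,1,0,0,0],[0,0,1,0,0,0],[0,0,1,0,0,0]]'
```

```text
time: 10.77
ee_pos: [631.9, -179.2, 6.2]
orientation: [0.719, 0.695, -0.0, -0.0]
ft_force: [-0.7, 0.1, -0.5]
gripper_width: 55.2
gripper_force: 63.7
time: 11.1
ee_pos: [631.9, -179.1, 5.2]
orientation: [0.719, 0.695, -0.0, -0.0]
ft_force: [-0.7, 0.8, -1.0]
gripper_width: 55.0
gripper_force: 63.7
```

```bash
python3 -m pendant '[[0,0,0.5,0,0,0],[0,0,1,0,0,0],[0,0,1,0,0,0],[0,0,1,0,0,0]]'; python3 -m pendant '[[0,0,0,0,0,0],[0,0,0,0,0,0],[0,0,0,0,0,0]]' 70;python3 -m pendant '[[0,0,-35,0,0,0],[0,0,-70,0,0,0],[0,0,-110,0,0,0],[0,0,-110,0,0,0],[0,0,-110,0,0,0]]' 85; python3 go.py 438 -165 116 158
```

```text
time: 11.43
ee_pos: [631.9, -179.2, 4.2]
orientation: [0.719, 0.695, -0.0, -0.0]
ft_force: [-0.0, -0.1, 0.2]
gripper_width: 54.9
gripper_force: 63.7
time: 11.68
ee_pos: [632.1, -179.2, 4.3]
orientation: [0.719, 0.695, 0.0, 0.0]
ft_force: [-0.2, -0.0, 0.1]
gripper_width: 69.7
gripper_force: 0.0
time: 12.1
ee_pos: [633.9, -179.6, 117.5]
orientation: [0.719, 0.695, 0.001, 0.003]
ft_force: [-0.3, 0.7, -0.7]
gripper_width: 85.0
gripper_force: 0.0
[   8. -196.    0.] [ 0.004  0.005 -1.221] rows 9.8
```

```bash
python3 -m pendant '[[8,-196,0,0,0,-1.22],[8,-196,0,0,0,-1.22],[8,-196,0,0,0,-1.22],[8,-196,0,0,0,-1.22],[8,-196,0,0,0,-1.22],[8,-196,0,0,0,-1.22],[8,-196,0,0,0,-1.22],[8,-196,0,0,0,-1.22],[8,-196,0,0,0,-1.22],[8,-196,0,0,0,-1.22]]';python3 -m pendant '[[0,0,0,0,0,0],[0,0,0,0,0,0],[0,0,0,0,0,0]]'; python3 go.py 438 -165 0 158
python3 - <<'E'
from h import *
im=snap('wrist','w6.png');hsv=cv2.cvtColor(im,cv2.COLOR_RGB2HSV)
m=((hsv[...,0]<25)&(hsv[...,1]>75)&(hsv[...,2]>40)).astype(np.uint8)*255
cs,_=cv2.findContours(m,cv2.RETR_EXTERNAL,cv2.CHAIN_APPROX_NONE)
for c in cs:
    if cv2.contourArea(c)>800: 
        w=ray('wrist',c.reshape(-1,2),16)[:,:2].astype(np.float32);print(c.reshape(-1,2).mean(0).round(),cv2.minAreaRect(w))
E
```

```text
time: 12.93
ee_pos: [435.4, -164.3, 113.3]
orientation: [0.188, 0.982, 0.0, -0.001]
ft_force: [0.7, -0.8, -0.4]
gripper_width: 85.1
gripper_force: 0.0
time: 13.18
ee_pos: [435.9, -164.4, 113.7]
orientation: [0.193, 0.981, 0.0, -0.001]
ft_force: [0.2, -0.3, 0.2]
gripper_width: 85.3
gripper_force: 0.0
[ -2.   0. 114.] [ 0.    -0.001 -0.004] rows 2.7
[258. 341.] ((578.5344848632812, -220.68869018554688), (166.6634521484375, 73.39228057861328), 87.83948516845703)
[472. 284.] ((590.4680786132812, -32.7963752746582), (87.59456634521484, 87.16791534423828), 83.33324432373047)
[253. 196.] ((437.8839111328125, -167.95872497558594), (58.25599670410156, 90.71666717529297), 68.6773910522461)
```

View pics/w6.png

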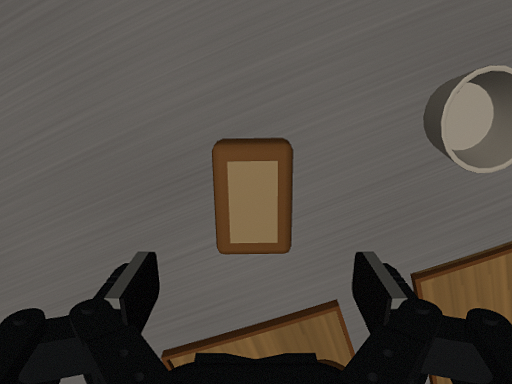

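The flat roll is at (253,196), square between the fingers, and the ramekin is clear at (475,120).

```bash
python3 -m pendant '[[-3,-1,35,0,0,0],[-3,-1,75,0,0,0],[-3,-1,103,0,0,0],[-3,-1,112,0,0,0],[-3,-1,112,0,0,0],[-3,-1,112,0,0,0]]' && python3 -m pendant '[[0,0,0,0,0,0],[0,0,0,0,0,0],[0,0,0,0,0,0],[0,0,0,0,0,0],[0,0,0,0,0,0],[0,0,0,0,0,0]]' 40 && python3 -m pendant '[[0,0,-30,0,0,0],[0,0,-70,0,0,0],[0,0,-105,0,0,0],[0,0,-120,0,0,0],[0,0,-120,0,0,0],[0,0,-120,0,0,0],[0,0,-120,0,0,0]]'; python3 go.py 633 220 120 92
```

```text
time: 13.73
ee_pos: [439.3, -166.1, 2.8]
orientation: [0.191, 0.982, 0.0, 0.0]
ft_force: [-0.3, -1.1, 1.0]
gripper_width: 84.8
gripper_force: 0.0
time: 14.23
ee_pos: [439.9, -167.1, 4.0]
orientation: [0.191, 0.982, -0.001, 0.002]
ft_force: [-1.5, 0.3, 7.4]
gripper_width: 55.2
gripper_force: 62.8
time: 14.82
ee_pos: [438.0, -166.9, 121.9]
orientation: [0.192, 0.981, -0.0, -0.0]
ft_force: [-0.3, -0.4, -1.4]
gripper_width: 54.9
gripper_force: 64.5
[-35. 432.   2.] [-1.00e-03 -0.00e+00  1.15e+00] rows 10.4
```

```bash
python3 -m pendant '[[-35,432,2,0,0,1.15],[-35,432,2,0,0,1.15],[-35,432,2,0,0,1.15],[-35,432,2,0,0,1.15],[-35,432,2,0,0,1.15],[-35,432,2,0,0,1.15],[-35,432,2,0,0,1.15],[-35,432,2,0,0,1.15],[-35,432,2,0,0,1.15],[-35,432,2,0,0,1.15]]'; python3 -m pendant '[[0,0,0,0,0,0],[0,0,0,0,0,0],[0,0,0,0,0,0]]'; python3 go.py 633 220 10 92
python3 - <<'E'
from h import *
snap('wrist','w7.png')
E
```

```text
time: 15.65
ee_pos: [621.2, 199.3, 118.1]
orientation: [0.696, 0.718, -0.002, -0.0]
ft_force: [0.7, -0.7, -0.3]
gripper_width: 54.8
gripper_force: 64.5
time: 15.9
ee_pos: [620.5, 197.0, 118.1]
orientation: [0.694, 0.72, -0.002, -0.001]
ft_force: [0.1, -1.0, -0.4]
gripper_width: 54.9
gripper_force: 64.5
[ 23.  14. 108.] [-0.004  0.002  0.002] rows 2.7
```

View pics/w7.png

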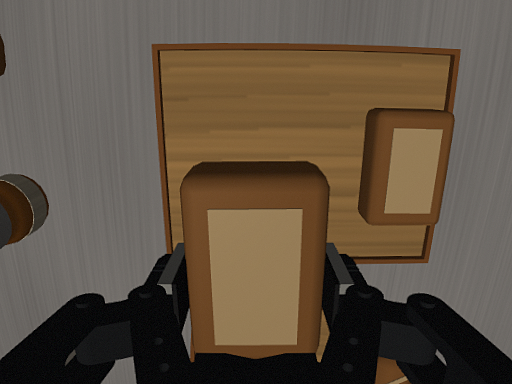

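The flat roll is held level and squarely in the gripper over tray_flat, whose fixed roll is at (410,170).

```bash
python3 -m pendant '[[23,14,0,0,0,0],[23,14,0,0,0,0],[23,14,35,0,0,0],[23,14,70,0,0,0],[23,14,98,0,0,0],[23,14,106,0,0,0],[23,14,108,0,0,0],[23,14,108,0,0,0],[23,14,108,0,0,0]]'; python3 -m pendant '[[0,0,0.5,0,0,0],[0,0,1,0,0,0],[0,0,1,0,0,0],[0,0,1,0,0,0]]'; python3 -m pendant '[[0,0,0.5,0,0,0],[0,0,1,0,0,0],[0,0,1,0,0,0],[0,0,1,0,0,0]]'
```

```text
time: 16.7
ee_pos: [636.3, 221.1, 14.4]
orientation: [0.695, 0.719, 0.001, 0.001]
ft_force: [0.8, 1.2, -1.1]
gripper_width: 54.8
gripper_force: 64.5
time: 17.03
ee_pos: [635.3, 221.2, 12.2]
orientation: [0.694, 0.72, 0.0, 0.0]
ft_force: [-0.1, -0.0, -1.3]
gripper_width: 54.8
gripper_force: 64.5
time: 17.37
ee_pos: [634.8, 221.0, 10.2]
orientation: [0.694, 0.72, -0.0, -0.0]
ft_force: [0.9, -0.2, -0.5]
gripper_width: 54.7
gripper_force: 64.5
```

```bash
python3 -m pendant '[[0,0,0.5,0,0,0],[0,0,1,0,0,0],[0,0,1,0,0,0],[0,0,1,0,0,0]]'|grep -E 'ee|ft'; python3 -m pendant '[[0,0,0.5,0,0,0],[0,0,1,0,0,0],[0,0,1,0,0,0],[0,0,1,0,0,0]]'|grep -E 'ee|ft';python3 -m pendant '[[0,0,0.5,0,0,0],[0,0,1,0,0,0],[0,0,1,0,0,0],[0,0,1,0,0,0]]'|grep -E 'ee|ft'
```

```text
ee_pos: [634.9, 221.0, 9.3]
ft_force: [0.9, 0.6, -0.7]
ee_pos: [634.9, 221.0, 8.3]
ft_force: [0.2, -0.4, -0.6]
ee_pos: [635.0, 221.1, 8.1]
ft_force: [-2.3, -0.9, 5.8]
```

```bash
python3 -m pendant '[[0,0,0,0,0,0],[0,0,0,0,0,0],[0,0,0,0,0,0]]' 68;python3 -m pendant '[[0,0,-35,0,0,0],[0,0,-70,0,0,0],[0,0,-108,0,0,0],[0,0,-108,0,0,0],[0,0,-108,0,0,0]]' ; python3 go.py 373 298 116 181
```

```text
time: 18.62
ee_pos: [635.0, 221.0, 7.2]
orientation: [0.694, 0.72, 0.0, 0.0]
ft_force: [-0.3, 0.2, 0.2]
gripper_width: 67.9
gripper_force: 0.0
time: 19.03
ee_pos: [636.7, 221.8, 118.3]
orientation: [0.694, 0.72, 0.003, 0.001]
ft_force: [0.4, -0.4, -0.9]
gripper_width: 67.9
gripper_force: 0.0
[  86. -261.    1.] [ 0.006  0.003 -1.553] rows 12.4
```

```bash
python3 -m pendant '[[86,-261,1,0,0,-1.2],[86,-261,1,0,0,-1.2],[86,-261,1,0,0,-1.2],[86,-261,1,0,0,-1.2],[86,-261,1,0,0,-1.2],[86,-261,1,0,0,-1.2],[86,-261,1,0,0,-1.2],[86,-261,1,0,0,-1.2],[86,-261,1,0,0,-1.2],[86,-261,1,0,0,-1.2]]';python3 -m pendant '[[0,0,0,0,0,-0.12],[0,0,0,0,0,-0.24],[0,0,0,0,0,-0.35],[0,0,0,0,0,-0.35],[0,0,0,0,0,-0.35],[0,0,0,0,0,-0.35]]'; python3 go.py 373 298 -2 181
cat > wm.py <<'E'
from h import *
import sys
im=snap('wrist',sys.argv[1]);hsv=cv2.cvtColor(im,cv2.COLOR_RGB2HSV)
m=((hsv[...,0]<25)&(hsv[...,1]>75)&(hsv[...,2]>40)).astype(np.uint8)*255
cs,_=cv2.findContours(m,cv2.RETR_EXTERNAL,cv2.CHAIN_APPROX_NONE)
for c in cs:
    if cv2.contourArea(c)>800: 
        w=ray('wrist',c.reshape(-1,2),18)[:,:2].astype(np.float32);print(c.reshape(-1,2).mean(0).round(),cv2.minAreaRect(w))
E
python3 wm.py w8.png
```

```text
time: 19.87
ee_pos: [369.9, 297.3, 113.4]
orientation: [0.163, 0.987, -0.001, -0.001]
ft_force: [-0.2, -0.1, -0.2]
gripper_width: 68.0
gripper_force: 0.0
time: 20.37
ee_pos: [370.7, 297.2, 113.8]
orientation: [-0.006, 1.0, -0.0, -0.001]
ft_force: [-0.6, -0.4, 1.6]
gripper_width: 68.0
gripper_force: 0.0
[ -2.   1. 116.] [-0.    -0.001 -0.005] rows 2.8
[105. 253.] ((420.765625, 177.96224975585938), (53.027645111083984, 39.361141204833984), 45.67292404174805)
[253. 192.] ((372.9386901855469, 295.4212951660156), (124.64171600341797, 40.773868560791016), 0.28934624791145325)
```

View pics/w8.png

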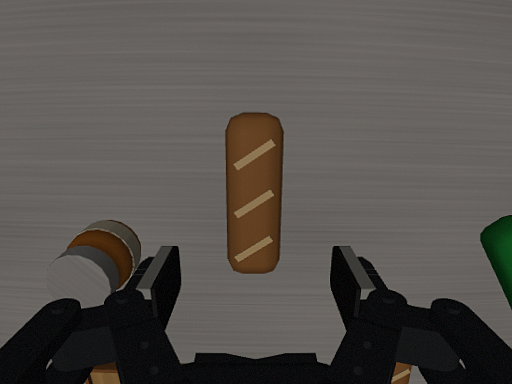

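The brown finger roll is at (253,192). The jar (90,260) clears the left finger, and the green roll is at the right edge.

```bash
python3 -m pendant '[[-2,-1,35,0,0,0],[-2,-1,75,0,0,0],[-2,-1,103,0,0,0],[-2,-1,111,0,0,0],[-2,-1,112,0,0,0],[-2,-1,112,0,0,0]]' && python3 -m pendant '[[0,0,0,0,0,0],[0,0,0,0,0,0],[0,0,0,0,0,0],[0,0,0,0,0,0],[0,0,0,0,0,0],[0,0,0,0,0,0]]' 25 && python3 -m pendant '[[0,0,-30,0,0,0],[0,0,-70,0,0,0],[0,0,-105,0,0,0],[0,0,-125,0,0,0],[0,0,-125,0,0,0],[0,0,-125,0,0,0],[0,0,-125,0,0,0]]'; python3 go.py 673 11 125 86
```

```text
time: 20.92
ee_pos: [373.0, 297.4, 3.0]
orientation: [-0.008, 1.0, 0.0, 0.0]
ft_force: [0.1, 0.9, 0.5]
gripper_width: 68.2
gripper_force: 0.0
time: 21.42
ee_pos: [374.2, 297.5, 4.1]
orientation: [-0.007, 1.0, 0.001, 0.001]
ft_force: [-0.8, -0.8, 7.3]
gripper_width: 39.3
gripper_force: 60.8
time: 22.0
ee_pos: [373.0, 295.8, 127.1]
orientation: [-0.007, 1.0, -0.0, 0.0]
ft_force: [-0.7, 0.2, -0.5]
gripper_width: 39.3
gripper_force: 60.6
[-296. -289.    2.] [-1.000e-03  1.000e-03  1.655e+00] rows 13.2
```

```bash
python3 -m pendant '[[-296,-289,2,0,0,1.2],[-296,-289,2,0,0,1.2],[-296,-289,2,0,0,1.2],[-296,-289,2,0,0,1.2],[-296,-289,2,0,0,1.2],[-296,-289,2,0,0,1.2],[-296,-289,2,0,0,1.2],[-296,-289,2,0,0,1.2],[-296,-289,2,0,0,1.2],[-296,-289,2,0,0,1.2]]'|grep ee; python3 go.py 673 11 125 86
```

```text
ee_pos: [673.8, 9.7, 123.2]
[ 1. -0. -2.] [-0.003  0.001  0.449] rows 3.6
```

```bash
python3 -m pendant '[[1,0,0,0,0,0.12],[1,0,0,0,0,0.24],[1,0,0,0,0,0.36],[1,0,0,0,0,0.45],[1,0,0,0,0,0.45],[1,0,0,0,0,0.45],[1,0,0,0,0,0.45],[1,0,0,0,0,0.45]]'|grep -E 'ee|ori'; python3 go.py 673 11 12 86.2; python3 wm.py w9.png
```

```text
ee_pos: [672.7, 13.1, 124.7]
orientation: [0.729, 0.685, -0.0, -0.0]
[ -2.   1. 113.] [-0.001  0.     0.004] rows 2.7
[250. 215.] ((670.9385375976562, -27.552902221679688), (242.36984252929688, 213.7402801513672), 86.20423889160156)
[205.  15.] ((657.5460205078125, 136.1681671142578), (29.834964752197266, 214.79788208007812), 85.82830810546875)
```

View pics/w9.png

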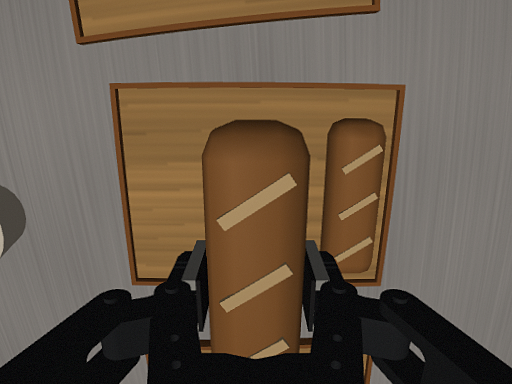

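The finger roll is held straight, parallel to the fixed one (355,195), with a free gap for the right finger.

```bash
python3 -m pendant '[[-2,1,35,0,0,0],[-2,1,70,0,0,0],[-2,1,98,0,0,0],[-2,1,110,0,0,0],[-2,1,113,0,0,0],[-2,1,113,0,0,0],[-2,1,113,0,0,0],[-2,1,113,0,0,0]]'|grep -E 'ee|ft'; for i in 1; do :; done; python3 -m pendant '[[0,0,1,0,0,0],[0,0,2,0,0,0],[0,0,2,0,0,0],[0,0,2,0,0,0]]'|grep -E 'ee|ft'; python3 -m pendant '[[0,0,0.5,0,0,0],[0,0,1,0,0,0],[0,0,1,0,0,0],[0,0,1,0,0,0]]'|grep -E 'ee|ft'
```

```text
ee_pos: [675.5, 11.2, 14.7]
ft_force: [0.3, 0.2, 0.4]
ee_pos: [674.0, 11.0, 10.8]
ft_force: [0.3, -0.2, -0.7]
ee_pos: [673.8, 11.0, 9.3]
ft_force: [0.0, 0.4, -0.7]
```

```bash
python3 -m pendant '[[0,0,0.5,0,0,0],[0,0,1,0,0,0],[0,0,1,0,0,0],[0,0,1,0,0,0]]'|grep -E 'ee|ft'; python3 -m pendant '[[0,0,0.5,0,0,0],[0,0,1,0,0,0],[0,0,1,0,0,0],[0,0,1,0,0,0]]'|grep -E 'ee|ft'
```

```text
ee_pos: [673.8, 11.0, 8.3]
ft_force: [-0.5, 0.6, -0.1]
ee_pos: [673.9, 11.1, 8.2]
ft_force: [-1.8, -0.1, 5.6]
```

Contact, so I release and go for the second finger roll.

```bash
python3 -m pendant '[[0,0,0,0,0,0],[0,0,0,0,0,0],[0,0,0,0,0,0]]' 52|grep -E 'ee|wid';python3 -m pendant '[[0,0,-35,0,0,0],[0,0,-70,0,0,0],[0,0,-108,0,0,0],[0,0,-108,0,0,0],[0,0,-108,0,0,0]]'|grep -E 'ee'; python3 go.py 528 419 116 182
```

```text
ee_pos: [673.9, 11.0, 7.2]
gripper_width: 51.9
ee_pos: [675.8, 11.2, 118.3]
[ 397. -174.    2.] [ 0.005  0.004 -1.67 ] rows 13.4
```

```bash
python3 -m pendant '[[397,-174,2,0,0,-1.2],[397,-174,2,0,0,-1.2],[397,-174,2,0,0,-1.2],[397,-174,2,0,0,-1.2],[397,-174,2,0,0,-1.2],[397,-174,2,0,0,-1.2],[397,-174,2,0,0,-1.2],[397,-174,2,0,0,-1.2],[397,-174,2,0,0,-1.2],[397,-174,2,0,0,-1.2]]' 68|grep ee; python3 go.py 528 419 116 182
```

```text
ee_pos: [529.9, 403.4, 111.6]
[ 8. 13. -4.] [-0.002 -0.002 -0.464] rows 3.7
```

```bash
python3 -m pendant '[[2,4,0,0,0,-0.12],[4,8,0,0,0,-0.24],[7,13,0,0,0,-0.36],[7,13,0,0,0,-0.465],[7,13,0,0,0,-0.465],[7,13,0,0,0,-0.465],[7,13,0,0,0,-0.465]]'|grep -E 'ee|ori'; python3 wm.py w10.png; python3 go.py 528 418 2 182
```

```text
ee_pos: [530.3, 416.6, 112.4]
orientation: [-0.014, 1.0, -0.001, -0.001]
[ 68. 259.] ((614.2578125, 253.56124877929688), (106.89366149902344, 174.46080017089844), 76.31490325927734)
[257. 189.] ((529.9066162109375, 417.2481384277344), (124.7683334350586, 40.811649322509766), 1.7052594423294067)
[  2.   1. 111.] [-0.001 -0.001 -0.007] rows 2.7
```

```bash
python3 -m pendant '[[1,1,35,0,0,0],[1,1,75,0,0,0],[1,1,102,0,0,0],[1,1,110,0,0,0],[1,1,111,0,0,0],[1,1,111,0,0,0]]'|grep -E 'ee|ft' && python3 -m pendant '[[0,0,0,0,0,0],[0,0,0,0,0,0],[0,0,0,0,0,0],[0,0,0,0,0,0],[0,0,0,0,0,0],[0,0,0,0,0,0]]' 25 |grep -E 'ee|wid|ft'&& python3 -m pendant '[[0,0,-30,0,0,0],[0,0,-70,0,0,0],[0,0,-105,0,0,0],[0,0,-125,0,0,0],[0,0,-125,0,0,0],[0,0,-125,0,0,0],[0,0,-125,0,0,0]]'; python3 go.py 607 15.5 125 86.2
```

```text
ee_pos: [529.8, 418.9, 3.3]
ft_force: [0.9, 0.1, 0.6]
ee_pos: [530.7, 419.4, 4.9]
ft_force: [0.0, 0.1, 6.7]
gripper_width: 39.2
time: 29.27
ee_pos: [529.3, 417.4, 126.8]
orientation: [-0.015, 1.0, -0.001, -0.0]
ft_force: [-0.0, -0.5, -1.8]
gripper_width: 39.3
gripper_force: 61.4
[ -66. -404.    2.] [-1.000e-03  1.000e-03  1.667e+00] rows 13.3
```

```bash
python3 -m pendant '[[-66,-404,2,0,0,1.2],[-66,-404,2,0,0,1.2],[-66,-404,2,0,0,1.2],[-66,-404,2,0,0,1.2],[-66,-404,2,0,0,1.2],[-66,-404,2,0,0,1.2],[-66,-404,2,0,0,1.2],[-66,-404,2,0,0,1.2],[-66,-404,2,0,0,1.2],[-66,-404,2,0,0,1.2]]'|grep ee; python3 go.py 607 15.5 125 86.2
```

```text
ee_pos: [606.8, 12.1, 123.7]
[ 3.  1. -1.] [-0.003  0.001  0.459] rows 3.7
```

```bash
python3 -m pendant '[[3,1,0,0,0,0.12],[3,1,0,0,0,0.24],[3,1,0,0,0,0.36],[3,1,0,0,0,0.46],[3,1,0,0,0,0.46],[3,1,0,0,0,0.46],[3,1,0,0,0,0.46],[3,1,0,0,0,0.46]]'|grep -E 'ee|ori'; python3 go.py 607 15.5 12 86.2; python3 wm.py w11.png
```

```text
ee_pos: [607.0, 19.6, 124.9]
orientation: [0.727, 0.687, -0.0, -0.0]
[ -4.   0. 113.] [-0.001 -0.     0.009] rows 2.7
[324. 209.] ((669.0491333007812, -26.265716552734375), (240.40512084960938, 213.66046142578125), 86.26534271240234)
[308.  16.] ((656.3905029296875, 139.68069458007812), (28.96198844909668, 214.2609100341797), 87.87086486816406)
```

View pics/w11.png

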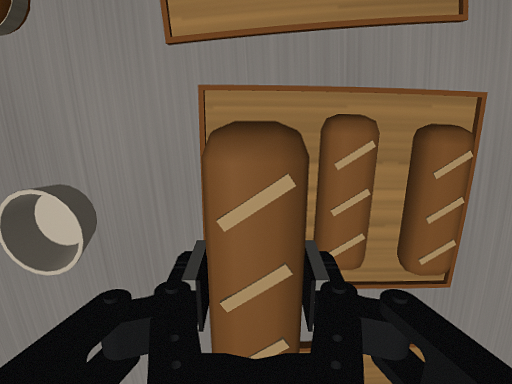

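The middle roll lies parallel to the fixed one, and the held roll is parallel too. I lower it into the near slot.

```bash
python3 -m pendant '[[-4,2,35,0,0,0.009],[-4,2,70,0,0,0.009],[-4,2,98,0,0,0.009],[-4,2,110,0,0,0.009],[-4,2,113,0,0,0.009],[-4,2,113,0,0,0.009],[-4,2,113,0,0,0.009],[-4,2,113,0,0,0.009]]'|grep -E 'ee|ft'; python3 -m pendant '[[0,0,1,0,0,0],[0,0,2,0,0,0],[0,0,2,0,0,0],[0,0,2,0,0,0]]'|grep -E 'ee|ft'; python3 -m pendant '[[0,0,0.5,0,0,0],[0,0,1,0,0,0],[0,0,1,0,0,0],[0,0,1,0,0,0]]'|grep -E 'ee|ft'
```

```text
ee_pos: [610.7, 15.7, 14.4]
ft_force: [0.2, 0.5, -0.4]
ee_pos: [609.3, 15.4, 10.8]
ft_force: [0.4, -0.1, -0.9]
ee_pos: [609.1, 15.5, 9.4]
ft_force: [0.3, 0.1, 0.2]
```

```bash
python3 -m pendant '[[0,0,0.5,0,0,0],[0,0,1,0,0,0],[0,0,1,0,0,0],[0,0,1,0,0,0]]'|grep -E 'ee|ft'; python3 -m pendant '[[0,0,0.5,0,0,0],[0,0,0.5,0,0,0],[0,0,0.5,0,0,0]]'|grep -E 'ee|ft'; python3 -m pendant '[[0,0,0,0,0,0],[0,0,0,0,0,0],[0,0,0,0,0,0]]' 48|grep -E 'ee|wid|ft';python3 -m pendant '[[0,0,-30,0,0,0],[0,0,-70,0,0,0],[0,0,-110,0,0,0],[0,0,-150,0,0,0],[0,0,-190,0,0,0],[0,0,-190,0,0,0]]'|grep -E 'ee'; python3 go.py 450 -350 200 86
```

```text
ee_pos: [609.2, 15.5, 8.9]
ft_force: [-2.0, 0.3, 4.6]
ee_pos: [609.2, 15.5, 8.8]
ft_force: [-4.1, 0.6, 10.2]
ee_pos: [609.2, 15.4, 7.7]
ft_force: [-0.4, 0.5, 0.4]
gripper_width: 47.7
ee_pos: [613.9, 16.4, 206.5]
[-377. -139.    4.] [ 0.014 -0.001  0.002] rows 9.6
```

Now I clear the view and check from the top.

```bash
python3 -m pendant '[[-377,-139,0,0,0,0],[-377,-139,0,0,0,0],[-377,-139,0,0,0,0],[-377,-139,0,0,0,0],[-377,-139,0,0,0,0],[-377,-139,0,0,0,0],[-377,-139,0,0,0,0],[-377,-139,0,0,0,0],[-377,-139,0,0,0,0],[-377,-139,0,0,0,0]]'|grep -E 'ee|time'; python3 - <<'E'
from h import *
snap('side','side1.png');im=snap('top','top1.png')[...,::-1]
print([ray('top',[[318/1.5625,352/1.5625]],62).round()])
cv2.imwrite('pics/top1c.png',cv2.resize(im[95:245,140:390],(800,480),interpolation=cv2.INTER_CUBIC))
s=cv2.imread('pics/side1.png');cv2.imwrite('pics/side1c.png',cv2.resize(s[110:250,150:350],(800,560),interpolation=cv2.INTER_CUBIC))
E
```

```text
time: 34.32
ee_pos: [441.9, -355.8, 197.5]
[array([[423., 174.,  62.]])]
```

View pics/top1c.png

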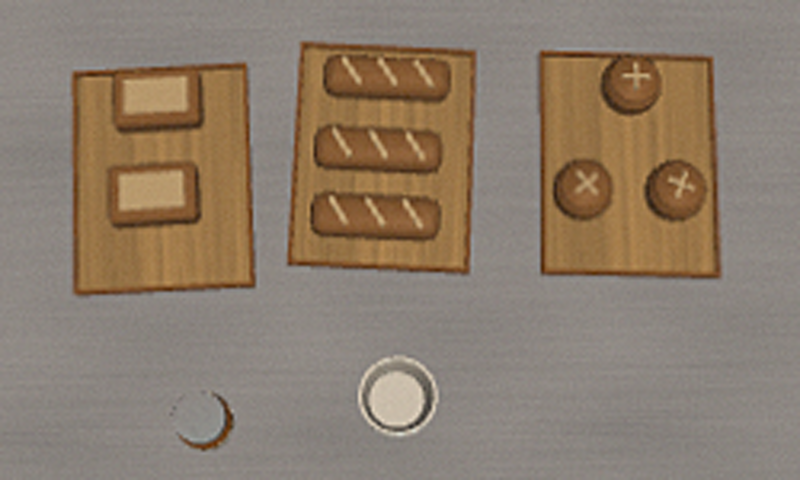

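View pics/side1c.png

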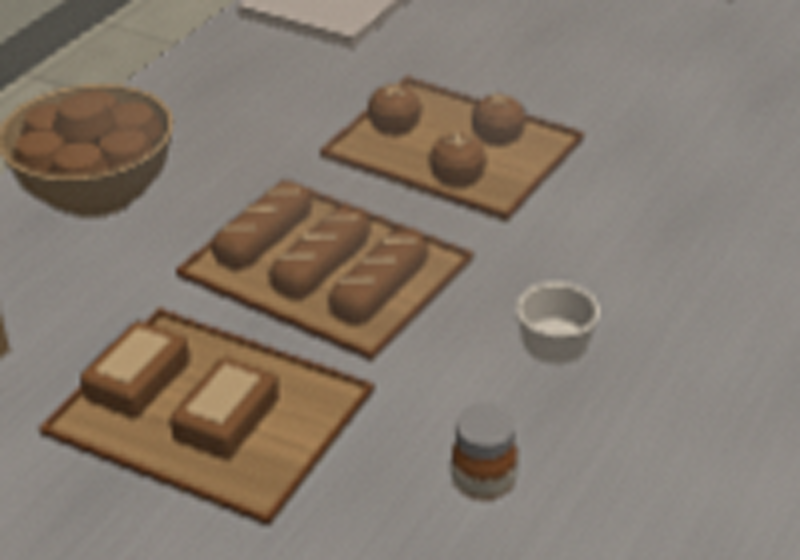

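Both views show all five rolls flat, inside the rims and parallel as asked. The jar (top view 205,418) and ramekin (398,397) are unmoved.

```bash
python3 -c "
from plant import env
print(env.finish_job())"
```

```text
the job is handed in; nothing more can be done
None
```

All five rolls are in their matching trays, flat and right way up with the finger rolls parallel, the jar and cup are where they stood, and the job is handed in at about 34 s.

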